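# Unlock the spring shutter and hold it open at the mark

## Task

The culture dish in the aluminium cradle is to be dosed: lift the steel lock link up and off the two posts that it hangs on and set it down, not dropped, on the bench clear of the cradle. Then pull the spring-return shutter out towards its handle end until its pointer is in line with the pointer of the mark rider on the rail, and keep it there: finish while still holding the shutter at the mark. Leave the mark rider and the things standing around where they are.

Things in the scene. Friction and masses are not known exactly. Their poses are not given: they have to be found in the camera images.
- cradle: Aluminium cradle 230 x 130 mm (x, y). Origin: centre of underside; shutter pulls out to its -x; z up. Rails at y = +-40 to 60 mm, top 36 mm; the left (+y) one bears the mark rider (to y = 74). A bridge at x = -10 mm (top 44) carries the fixed lock post; behind it a dish and a grey spring housing. Dark shutter plate 76 mm wide, top 33 mm; pulled out, it overhangs the bench.
- lock_link: Loose steel link, 0.12 kg: plate 85 x 26 x 6 mm (its x, y, z), 13 mm holes at x = +-27.5, and a middle fin 24 mm long (x), 10 thick (y), top 41 mm above the underside. Origin: centre of underside. Starts flat at z = 44 mm, x along the cradle's, over two 9 mm posts (on bridge and shutter) rising 14 mm above its underside: it locks the shutter until lifted straight up off both.
- link_grip (a point): Point to grip on the link's fin, 30 mm above the link's underside, on the fin's middle; its axes are the link's: close the fingers along y.
- shutter (a joint): Travel of the shutter in m: 0 closed (at rest against its stop), up to 0.075 pulled out, towards the cradle's -x. A spring pulls it shut as soon as it is let go: about 4 N at 0 and 9 N at 0.06.
- handle (a point): Middle of the shutter's handle: level steel bar 10 mm thick, 66 mm long along the cradle's y, 74 mm above the bench and 41 mm above the shutter plate, on a leg at each end; free space in front of, behind and below it. At cradle x = -105 mm when closed; moves with the shutter. Axes as the cradle's: close the fingers along x, from above.
- shutter_pointer (a point): Tip of the small black pointer on the shutter's left (+y) edge, at cradle x = -40 mm (closed), y = 48 mm, z = 39 mm; it points to +y and moves with the shutter. Axes as the cradle's.
- mark_pointer (a point): Tip of the black mark rider's pointer, at cradle y = 53 mm, z = 39 mm, pointing to -y at the shutter. The rider is a black block 12 x 12 x 24 mm on the outer edge of the left (+y) rail, top at 43 mm. The shutter is at the mark when both tips have the same cradle x. Axes as the cradle's.
- mark (a joint): Place of the mark rider along its rail in m, measured like the shutter's travel: the shutter is at the mark when joint shutter = joint mark. It stands between 0.030 and 0.058, is held by friction only and must stay where it is.
- timer: White bench timer, 60 x 64 x 18 mm, a bystander; origin at the centre of its underside.
- dish_c1: Clear culture dish with lid, 58 mm across and 14 mm high, lying on the bench in front of the microscope, a bystander; origin at the centre of its underside. (The microscope is fixed, solid and taller than the cradle: it stands right of the cradle at x above 0.48 and y below 0.06 m; come to the cradle from the front or from above.)
Things that resemble listed ones, but are neither listed nor needed, are in the scene too. Of the things shaped like the lock_link, the steel one is meant.

How it is judged:
By the outcome, as a careful person would: the job done as asked, in the order asked, and still so for the second after the job is handed in, while the arm keeps its last pose, push and grip.
It also fails if it takes over 58 s, if anything falls off the work surface, if the arm or the gripper's body presses on something with over 40 N, if the wrist force passes 120 N, or if a joint passes its speed limit or range.

## Robot

A 6-joint arm with a two-finger parallel gripper is mounted at the origin on a cart in front of the work surface, level with it; the furniture and walls round the work are solid. World frame = base frame: x ahead of the robot, y to its left, z up, the work surface at z = 0. Lengths are in m, angles in rad, forces in N, time in s.
With the tool pointing down it reaches from about 0.275 to 0.85 m from the base axis. Payload 5.2 kg.
Tool frame: the origin (TCP) lies on the centre line of the jaws, within the pads' length; the fingertips stand 11 mm ahead of it and the grasp point (between the pads) lies 8 mm behind it; z points along the fingers, x is the direction in which the jaws open and shut, and the axes are right-handed (so a half turn about z gives the same grasp; the last joint's range is limited). The gripper opens to 85 mm and grips with 20 to 120 N. Pads are 22 mm wide; open, the fingers measure 114 mm over their backs; the gripper's body (76 mm by 85 mm) begins 54 mm behind the grasp point. The pads swing forward as they close: fully open they stand 13 mm farther back than shut.
Start: joints at [1.071, 0.259, 1.535, -0, 1.348, -0.203], TCP at [0.161, 0.526, 0.242] pointing down, gripper open.
Joint ranges: [-3.14, 3.14], [-0.91, 2.08], [0.19, 2.58], [-1.22, 4.36], [0.22, 2.71], [-3.12, 3.12]. Speed limits (rad/s): [2.57, 2.57, 3.14, 3.14, 3.14, 3.14].

## Interface

Orientations are given as a unit quaternion [x, y, z, w].
In Python, from plant import bot gives the robot as it stands.
- The arm moves only by the shell command python3 -m inch 'ROWS' [FORCE]. ROWS is JSON, a list that holds one entry, the list of rows, each a list of 7 numbers: the shift along the tool's x, y, z as a fraction of full scale, then the turn, a rotation vector about the tool's x, y, z as a fraction of full scale, then the opening, from 0 (shut) to 1 (fully open). In form: [[[x, y, z, ax, ay, az, jaw], ...]]. A call has 1 to 10 rows; each row is the pose to reach, as a shift and turn from the pose commanded when the call began, along the tool's axes at that moment, turning the shorter way round; what a row does not reach only later rows make up. Full scale, the value 1, is 200 mm for a shift and 180 degrees for a turn. A row lasts 1/10 s, in which the tool goes at most 50 mm and 8.59 degrees, less where a joint would pass 70% of its speed; a pose out of reach is approached as far as the arm can. A call with a number of a shift or a turn outside -1 to 1 is refused whole. A call with a gripper value outside its range is refused whole. The fingers move at their own pace and stop on an object; FORCE is the grip in N (left out, the last holds). Time passes only in rows, so rows that repeat a pose let the fingers close. It gives the time, the measured TCP pose, the force and the opening at its end, in the units of the state.
- bot.state(): the state, without advancing time (a new reading comes with each control period).
- bot.snapshot(name): name is "side" or "top"; returns a dict with "color" (384x512x3 uint8, red, green, blue), "fx", "fy", "cx", "cy" (pixels), "R" (3x3) and "t" (3): a world point X has camera coordinates R X + t. Camera axes: x right, y down, z forward; pixel columns grow to the right and rows downward; lengths in m; the calibration is good to about 2 mm. A picture is of the moment at which its call begins. There is no depth.
- bot.close_job(): hands the job in, once; it reports no verdict.
The state is a dict: "time_s": time; "joints": joint angles; "dq": joint speeds; "joint_efforts": joint torques, N m; "position": TCP position; "tcp_rot": TCP orientation; "force": force on the tool from outside, world axes, zero at the start; "wrist_torque": the same for the moment, N m; "width": finger opening in m.
Only numpy, scipy, OpenCV 4.12 (cv2) and the standard library are available. Lean on these libraries where they do the work, as an engineer would, in place of code of your own. Each camera call takes 0.05 s, during which the arm holds its last target.

## Working session

There is one attempt and no reset: what is moved stays moved. The work goes in short steps, Python scripts to look and compute and a shell command to move; the robot and the scene stay as the last step left them, time stands still between calls to the robot, and variables do not carry over. Pictures are saved under pics/ and viewed, and the job is handed in when it is done.

```bash
mkdir -p pics; ls; python3 - <<'E'
from plant import bot
import cv2
print(bot.state())
for n in("side","top"):
    s=bot.snapshot(n); cv2.imwrite(f"pics/{n}0.png",cv2.resize(s["color"][:,:,::-1],None,fx=1.5,fy=1.5,interpolation=cv2.INTER_CUBIC))
    print(n,s["fx"],s["fy"],s["cx"],s["cy"],s["R"],s["t"])
E
```

```text
pics
{'time_s': 0.0, 'joints': array([ 1.07118770e+00,  2.59354776e-01,  1.53612433e+00, -2.28508884e-05,
        1.34802690e+00, -2.02793795e-01]), 'dq': array([-1.52265772e-03, -4.91301181e-04,  6.83481718e-04, -2.00333786e-03,
        8.06239959e-04,  2.64551400e-05]), 'joint_efforts': array([-5.66216549e-04, -4.46036947e+01, -2.90572214e+01, -4.51601281e-04,
        1.17664153e-02, -4.06555830e-05]), 'position': array([0.16058047, 0.52547387, 0.24145181]), 'tcp_rot': array([ 8.03887360e-01,  5.94780797e-01, -8.63216021e-04,  4.12562580e-04]), 'force': array([ 0.44912686, -0.03852344,  0.75891864]), 'wrist_torque': array([-0.03226623, -0.0101113 ,  0.04098855]), 'width': 0.08558619031018427}
side 480.53555660065734 480.53555660065734 256.6617383588296 191.36729607112207 [[ 0.76468436 -0.64401602 -0.02238755]
 [-0.44875791 -0.50726529 -0.73572975]
 [ 0.46246532  0.57264762 -0.67690511]] [-0.32409086  0.40773263  1.18347455]
top 377.2987133808847 377.2987133808847 261.24111967161156 192.31682659135006 [[ 0.00480273 -0.99956118  0.02922983]
 [-0.99318207 -0.00817261 -0.11628666]
 [ 0.11647452 -0.02847205 -0.99278549]] [0.15766201 0.56525611 0.9757636 ]
```

View pics/top0.png

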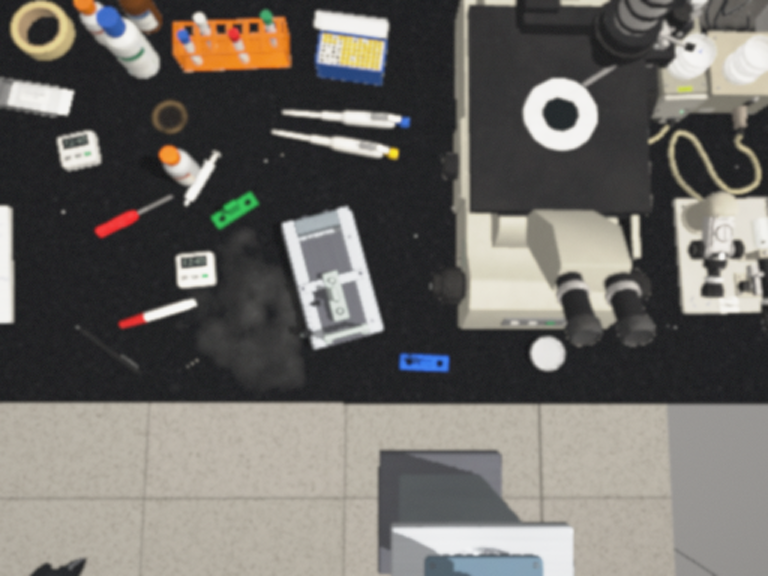

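View pics/side0.png

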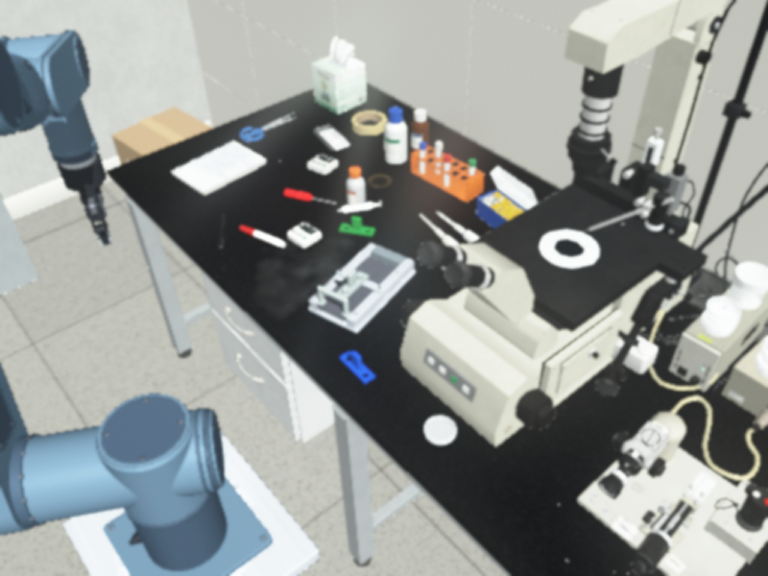

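```bash
python3 - <<'E'
from plant import bot
import cv2
s=bot.snapshot("top")["color"]; cv2.imwrite("pics/t1.png",cv2.resize(s[130:240,175:270,::-1],None,fx=5.4,fy=5.4,interpolation=cv2.INTER_CUBIC))
s=bot.snapshot("side")["color"]; cv2.imwrite("pics/s1.png",cv2.resize(s[155:265,195:285,::-1],None,fx=5.4,fy=5.4,interpolation=cv2.INTER_CUBIC))
E
```

```text
(no output)
```

View pics/t1.png

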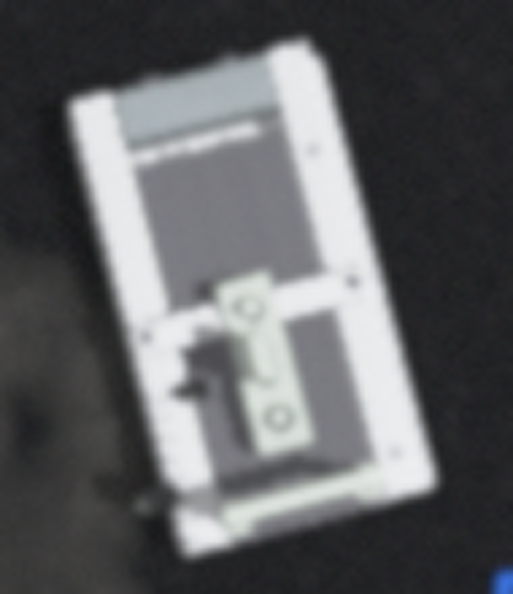

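View pics/s1.png

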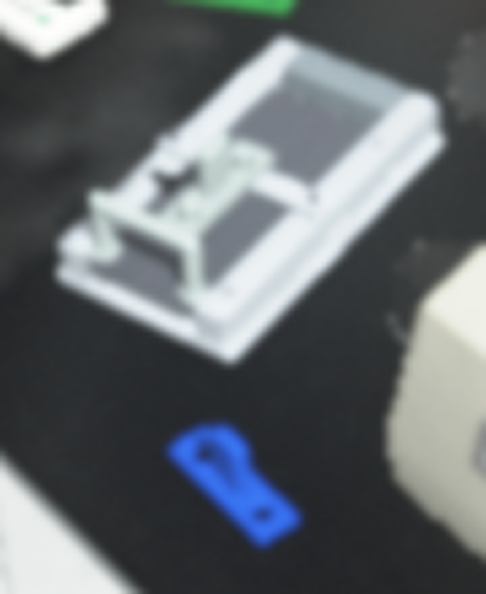

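```bash
cat > h.py <<'E'
from plant import bot
import numpy as np, cv2
from scipy.optimize import least_squares
def proj(s,X):
    X=np.atleast_2d(X); r=cv2.Rodrigues(np.array(s["R"]))[0]
    K=np.array([[s["fx"],0,s["cx"]],[0,s["fy"],s["cy"]],[0,0,1.]])
    return cv2.projectPoints(X.astype(float),r,np.array(s["t"],float),K,None)[0][:,0]
def c2w(p,X):
    X=np.atleast_2d(X)/1000.; c,s_=np.cos(p[2]),np.sin(p[2])
    return np.c_[p[0]+c*X[:,0]-s_*X[:,1],p[1]+s_*X[:,0]+c*X[:,1],X[:,2]]
def crop(s,x0,x1,y0,y1,f,name,pts=None,cols=None):
    im=cv2.resize(s["color"][y0:y1,x0:x1,::-1],None,fx=f,fy=f,interpolation=cv2.INTER_CUBIC)
    if pts is not None:
        for i,q in enumerate(pts):
            u=((q-[x0,y0]+.5)*f-.5).round().astype(int); cv2.circle(im,tuple(map(int,u)),2,(0,0,255) if cols is None else cols[i],-1)
    cv2.imwrite("pics/"+name,im)
E
cat > fit.py <<'E'
from h import *
T=bot.snapshot("top");S=bot.snapshot("side")
f=5.4
un=lambda L,x0,y0:(np.array(L)+.5)/f-.5+[x0,y0]
MT=[(115,60,36),(115,-60,36),(-115,-60,36),(-115,60,36),(-10,0,58),(-65,0,58)]
uT=un([(70,102),(310,40),(437,485),(187,555),(250,307),(281,417)],175,130)
MS=[(115,60,36),(115,-60,36),(-115,-60,36),(-115,60,36)]
uS=un([(285,38),(440,100),(205,322),(62,242)],195,155)
def res(p,full=False):
    a=proj(T,c2w(p,MT))-uT; b=proj(S,c2w(p,MS))-uS
    return np.r_[a.ravel(),b.ravel()]
r=least_squares(res,[.4,.1,.25],loss="soft_l1")
p=r.x;print(p,np.degrees(p[2]));print(res(p).reshape(-1,2).round(1))
np.save("p.npy",p)
pts=[(x,y,36) for x in(115,-115) for y in (60,40,-60,-40)]+[(-10,0,58),(-65,0,58),(-105,33,79),(-105,-33,79),(-40,48,39),(-40-30,53,39),(-40-58,53,39),(115,65,0),(-115,65,0),(-115,-65,0),(-37.5,0,85)]
crop(T,175,270,130,240,5.4,"t2.png",proj(T,c2w(p,pts)))
crop(S,195,285,155,265,5.4,"s2.png",proj(S,c2w(p,pts)))
E
python3 fit.py
```

```text
[0.58543112 0.26850321 0.27010762] 15.476026452579859
[[ 0.8 -0.1]
 [-0.1  0.2]
 [-1.4  0.4]
 [ 0.5 -0.5]
 [ 0.4 -0.1]
 [-0.  -0. ]
 [-0.6 -0.4]
 [-0.4  0.3]
 [ 2.9 -0.3]
 [-0.8 -0.1]]
```

View pics/t2.png

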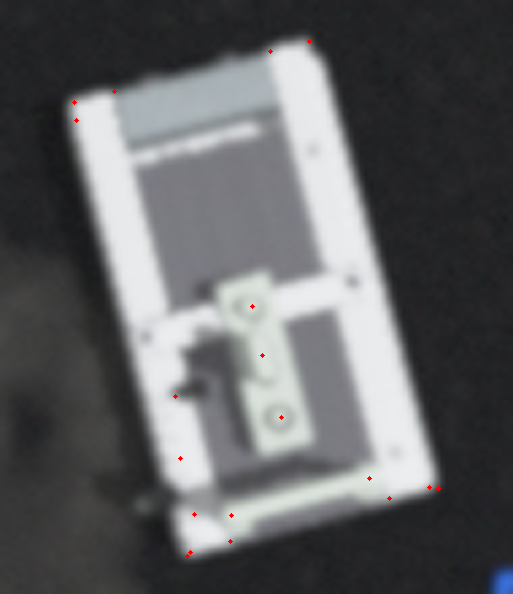

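View pics/s2.png

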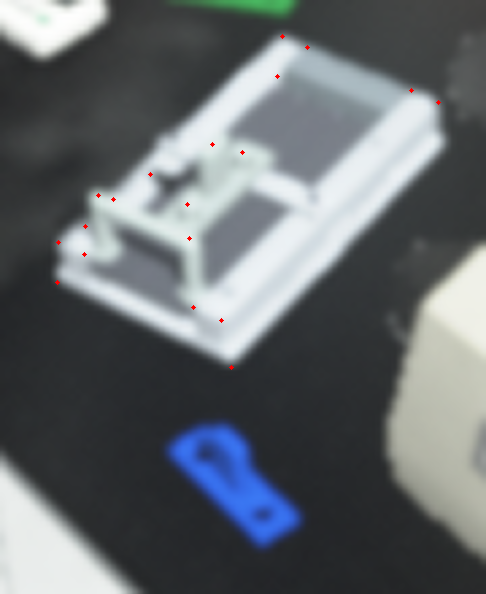

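```bash
python3 - <<'E'
from h import *
p=np.load("p.npy")
T=bot.snapshot("top");S=bot.snapshot("side")
for s in(T,S): s["color"]=(255*(s["color"]/255.)**.5).astype(np.uint8)
crop(T,190,240,175,235,10,"t3.png"); crop(S,200,250,170,220,12,"s3.png")
def box(m): 
    return [(x,y,z) for x in(-46-m,-34-m) for y in(62,74) for z in(19,43)]
for m in(30,40,50,58):
    q=proj(T,c2w(p,[(-40-m,53,39),(-40-m,68,43)]));r=proj(S,c2w(p,[(-40-m,53,39),(-40-m,68,43)]))
    print(m,((q-[190,175]+.5)*10).round(),((r-[200,170]+.5)*12).round())
E
```

```text
30 [[184. 399.]
 [126. 413.]] [[193. 264.]
 [149. 232.]]
40 [[194. 436.]
 [136. 451.]] [[170. 285.]
 [126. 253.]]
50 [[203. 473.]
 [145. 488.]] [[147. 306.]
 [103. 274.]]
58 [[211. 503.]
 [153. 518.]] [[129. 323.]
 [ 84. 291.]]
```

View pics/t3.png

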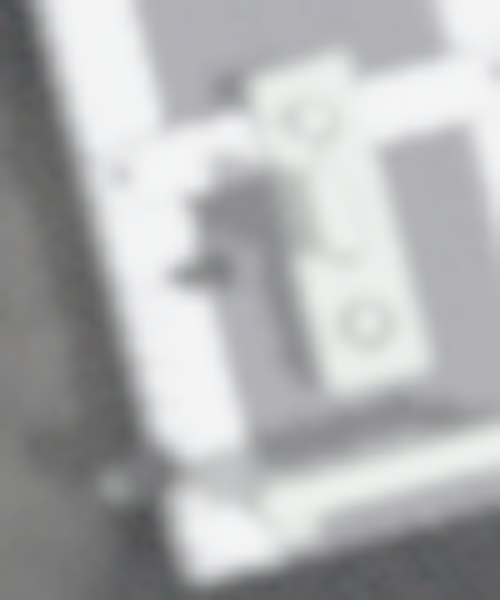

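View pics/s3.png

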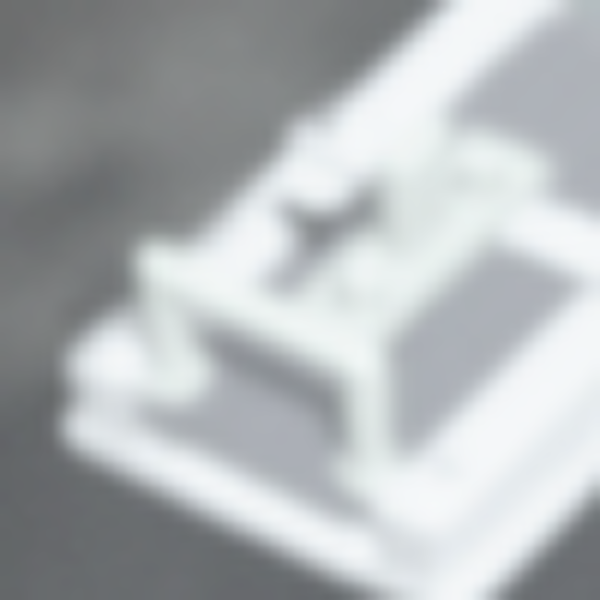

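```bash
cat >> h.py <<'E'
from scipy.spatial.transform import Rotation as Ro
def goto(xyz,yaw):
    """rows values to reach TCP xyz, tool z down, tool x at yaw (world, rad)"""
    s=bot.state(); R=Ro.from_quat(s["tcp_rot"]); d=R.inv().apply(np.array(xyz)-s["position"])
    Rt=Ro.from_matrix(np.array([[np.cos(yaw),np.sin(yaw),0],[np.sin(yaw),-np.cos(yaw),0],[0,0,-1]]))
    rv=(R.inv()*Rt).as_rotvec()
    print("pos",s["position"].round(4),"F",s["force"].round(1),"w",round(s["width"],4),"t",round(s["time_s"],2))
    print("shift",(d/.2).round(4),"turn",(rv/np.pi).round(4))
E
python3 - <<'E'
from h import *
p=np.load("p.npy")
g=c2w(p,[(-37.5,0,66)])[0]; h=c2w(p,[(-105,0,66)])[0]; print(g,h)
goto([g[0],g[1],.24],p[2]+np.pi/2)
goto([g[0],g[1],.24],p[2]-np.pi/2)
E
```

```text
[0.54929079 0.25849689 0.066     ] [0.48423819 0.24048552 0.066     ]
pos [0.1608 0.5259 0.2422] F [-0.7 -0.2 -0.1] w 0.0855 t 0.4
shift [-0.7104  2.2485  0.011 ] turn [-0.000e+00  1.000e-04 -1.805e-01]
pos [0.1608 0.5259 0.2422] F [-0.7 -0.2 -0.1] w 0.0855 t 0.4
shift [-0.7104  2.2485  0.011 ] turn [1.000e-04 1.000e-04 8.195e-01]
```

```bash
python3 -m inch '[[[-0.3,1,0,0,0,-0.18,0.6],[-0.3,1,0,0,0,-0.18,0.6],[-0.3,1,0,0,0,-0.18,0.6],[-0.3,1,0,0,0,-0.18,0.6],[-0.3,1,0,0,0,-0.18,0.6],[-0.3,1,0,0,0,-0.18,0.6],[-0.3,1,0,0,0,-0.18,0.6]]]' 40; python3 - <<'E'
from h import *
p=np.load("p.npy")
print(bot.state()["joints"])
g=c2w(p,[(-37.5,0,66)])[0]
goto([g[0],g[1],.24],p[2]+np.pi/2)
E
```

```text
time_s: 1.1
position: [0.3348, 0.4098, 0.2423]
tcp_rot: [0.607, 0.795, -0.0, -0.0]
force: [-0.3, 0.0, 0.3]
width: 0.051
[ 6.74438157e-01  2.21355121e-01  1.58418280e+00  5.28184381e-04
  1.33638123e+00 -1.16263738e+00]
pos [0.3348 0.4098 0.2423] F [-0.3  0.   0.3] w 0.051 t 1.1
shift [-1.0119  0.8355  0.0105] turn [-0.0002 -0.0001 -0.0013]
```

```bash
python3 -m inch '[[[-1,0.83,0.3,0,0,0,0.5],[-1,0.83,0.3,0,0,0,0.5],[-1,0.83,0.3,0,0,0,0.5],[-1,0.83,0.3,0,0,0,0.5],[-1,0.83,0.3,0,0,0,0.5],[-1,0.83,0.3,0,0,0,0.5],[-1,0.83,0.3,0,0,0,0.5]]]' ; python3 - <<'E'
from h import *
p=np.load("p.npy")
print(bot.state()["joints"])
g=c2w(p,[(-37.5,0,66)])[0]
goto(g,p[2]+np.pi/2)
T=bot.snapshot("top");S=bot.snapshot("side")
crop(T,160,290,120,250,4.5,"t4.png"); crop(S,160,290,100,270,3.5,"s4.png")
E
```

```text
time_s: 1.8
position: [0.5484, 0.2608, 0.1811]
tcp_rot: [0.607, 0.795, -0.001, -0.001]
force: [-0.6, 1.2, -0.5]
width: 0.0427
[ 2.60320871e-01  4.05729165e-01  1.47808657e+00  9.90310626e-05
  1.25950042e+00 -1.57701270e+00]
pos [0.5484 0.2608 0.1811] F [-0.6  1.2 -0.5] w 0.0427 t 1.8
shift [-0.0122  0.0025  0.5755] turn [-0.0005 -0.     -0.0011]
```

View pics/t4.png

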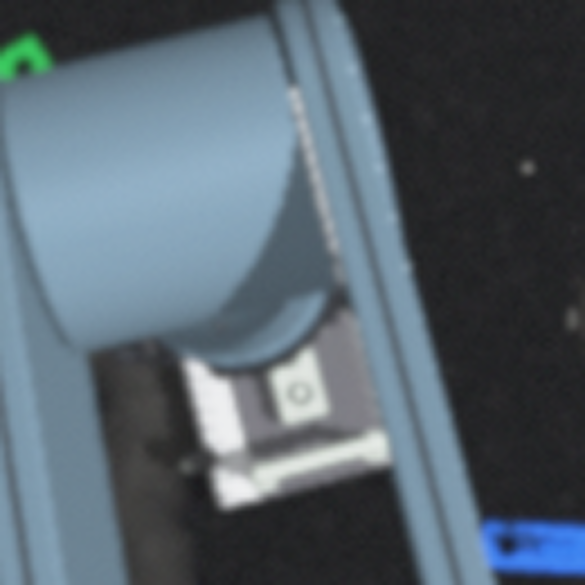

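View pics/s4.png

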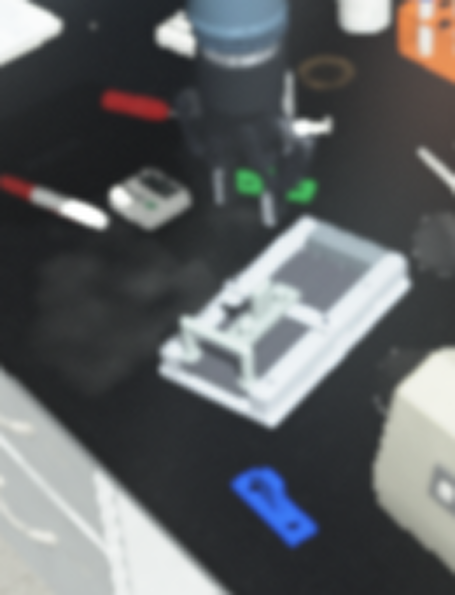

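```bash
python3 -m inch '[[[-0.012,0.0025,0.35,0,0,0,0.5],[-0.012,0.0025,0.35,0,0,0,0.5],[-0.012,0.0025,0.35,0,0,0,0.5],[-0.012,0.0025,0.35,0,0,0,0.5]]]' ; python3 - <<'E'
from h import *
p=np.load("p.npy")
g=c2w(p,[(-37.5,0,66)])[0]
goto(g,p[2]+np.pi/2)
S=bot.snapshot("side")
crop(S,190,270,140,240,6,"s5.png",proj(S,c2w(p,[(-37.5,0,85),(-49.5,0,85),(-25.5,0,85)])))
E
```

```text
time_s: 2.3
position: [0.548, 0.2608, 0.1134]
tcp_rot: [0.605, 0.796, 0.0, 0.0]
force: [0.9, 0.2, 0.2]
width: 0.0425
pos [0.548  0.2608 0.1134] F [0.9 0.2 0.2] w 0.0425 t 2.3
shift [-0.0129  0.0029  0.2371] turn [ 0.0002 -0.0001  0.0002]
```

View pics/s5.png

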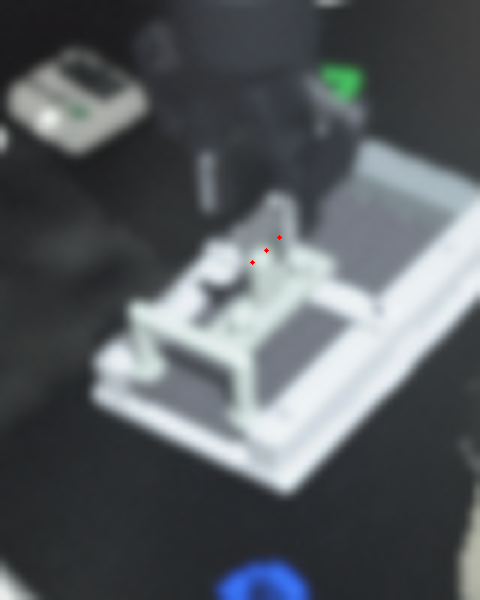

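```bash
python3 -m inch '[[[-0.013,0.003,0,0,0,0,0.5],[-0.013,0.003,0,0,0,0,0.5],[-0.013,0.003,0,0,0,0,0.5]]]' ; python3 - <<'E'
from h import *
p=np.load("p.npy")
g=c2w(p,[(-37.5,0,66)])[0]
goto(g,p[2]+np.pi/2)
E
```

```text
time_s: 2.65
position: [0.5506, 0.2569, 0.1134]
tcp_rot: [0.606, 0.795, 0.001, 0.001]
force: [0.7, 0.7, -0.2]
width: 0.0425
pos [0.5506 0.2569 0.1134] F [ 0.7  0.7 -0.2] w 0.0425 t 2.65
shift [ 0.0093 -0.0047  0.237 ] turn [ 0.0006 -0.     -0.0005]
```

```bash
python3 - <<'E'
from h import *
P=[]
for i in range(6):
    P.append(bot.state()["position"]); bot.snapshot("side")
P=np.array(P);print(P.round(4)); print(P.mean(0))
E
```

```text
[[0.5506 0.2569 0.1134]
 [0.5505 0.2568 0.1131]
 [0.5503 0.2568 0.1128]
 [0.5502 0.2568 0.1127]
 [0.5502 0.2567 0.1125]
 [0.5501 0.2567 0.1124]]
[0.55031651 0.25679302 0.11281092]
```

```bash
python3 -m inch '[[[0.007,-0.003,0.12,0,0,0,0.5],[0.007,-0.003,0.23,0,0,0,0.5],[0.007,-0.003,0.23,0,0,0,0.5],[0.007,-0.003,0.23,0,0,0,0.5]]]' ; python3 - <<'E'
from h import *
p=np.load("p.npy")
S=bot.snapshot("side")
g=c2w(p,[(-37.5,0,66)])[0]
goto(g,p[2]+np.pi/2)
crop(S,190,270,140,240,6,"s6.png")
E
```

```text
time_s: 3.35
position: [0.549, 0.2579, 0.0662]
tcp_rot: [0.606, 0.795, -0.0, -0.0]
force: [0.1, 0.4, 1.1]
width: 0.0429
pos [0.5497 0.2581 0.0671] F [ 0.3 -0.1 -0.5] w 0.0428 t 3.4
shift [ 0.0023 -0.0015  0.0054] turn [ 0.0003  0.     -0.0005]
```

View pics/s6.png

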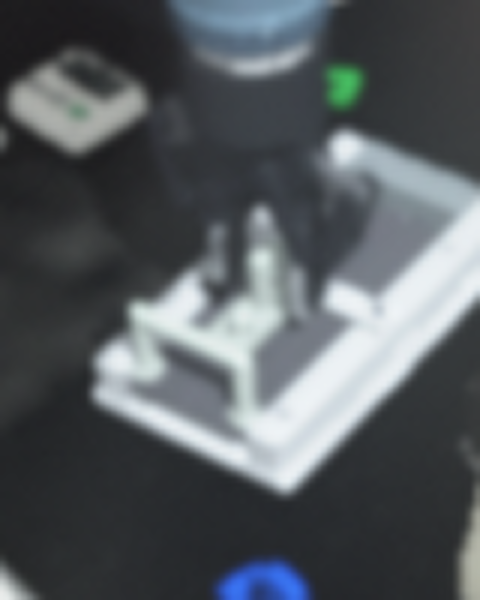

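Fingers (about (215,270) and (295,280)) straddle the fin at (262,260). Close.

```bash
python3 -m inch '[[[0,0,0,0,0,0,0.05],[0,0,0,0,0,0,0.05],[0,0,0,0,0,0,0.05],[0,0,0,0,0,0,0.05],[0,0,0,0,0,0,0.05],[0,0,0,0,0,0,0.05]]]' 40 ; python3 - <<'E'
from h import *
p=np.load("p.npy")
g=c2w(p,[(-37.5,0,66)])[0]
goto(g,p[2]+np.pi/2); print(bot.state()["wrist_torque"])
E
```

```text
time_s: 4.0
position: [0.5498, 0.2583, 0.0675]
tcp_rot: [0.606, 0.795, 0.001, 0.001]
force: [-0.4, -0.2, 5.9]
width: 0.0093
pos [0.5498 0.2583 0.0675] F [-0.4 -0.2  5.9] w 0.0093 t 4.0
shift [ 0.0019 -0.0023  0.0075] turn [ 0.0007 -0.     -0.0004]
[0.02834891 0.06136899 0.00118576]
```

```bash
python3 -m inch '[[[0,0,-0.05,0,0,0,0],[0,0,-0.1,0,0,0,0],[0,0,-0.15,0,0,0,0],[0,0,-0.2,0,0,0,0],[0,0,-0.25,0,0,0,0],[0,0,-0.25,0,0,0,0]]]' 50 ; python3 - <<'E'
from h import *
S=bot.snapshot("side");T=bot.snapshot("top")
print(bot.state()["width"],bot.state()["force"])
crop(S,180,290,130,260,4.5,"s7.png")
crop(T,130,300,100,280,3.2,"t7.png")
E
```

```text
time_s: 4.6
position: [0.5502, 0.2582, 0.1184]
tcp_rot: [0.606, 0.795, 0.001, 0.001]
force: [-0.2, 0.8, -1.6]
width: 0.0091
0.00928226828400733 [-0.23356618  0.57159962 -1.37940535]
```

View pics/s7.png

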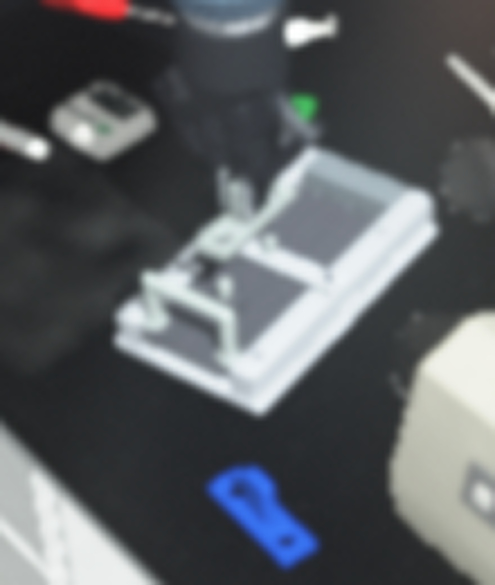

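View pics/t7.png

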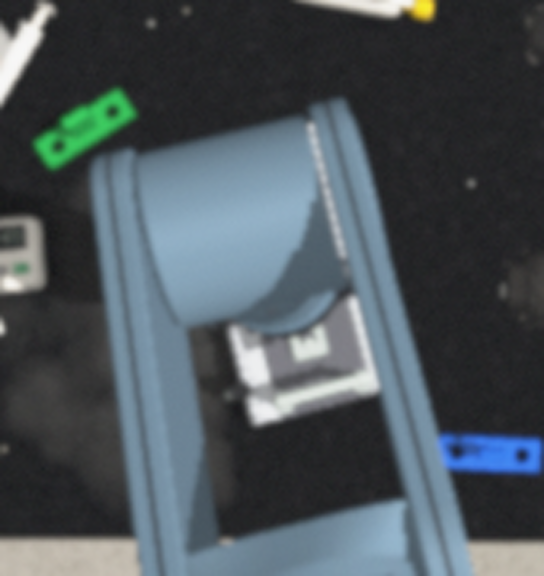

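```bash
python3 -m inch '[[[0.15,-0.06,0,0,0,0,0],[0.35,-0.06,0,0,0,0,0],[0.55,-0.06,0,0,0,0,0],[0.7,-0.06,0,0,0,0,0],[0.7,-0.06,0,0,0,0,0],[0.7,-0.06,0,0,0,0,0],[0.7,-0.06,0.15,0,0,0,0],[0.7,-0.06,0.25,0,0,0,0],[0.7,-0.06,0.3,0,0,0,0],[0.7,-0.06,0.3,0,0,0,0]]]' ; python3 - <<'E'
from h import *
S=bot.snapshot("side");T=bot.snapshot("top")
print(bot.state()["width"],bot.state()["force"],bot.state()["position"])
crop(S,130,260,110,240,4.5,"s8.png")
crop(T,80,300,100,280,3.2,"t8.png")
E
```

```text
time_s: 5.7
position: [0.4997, 0.3881, 0.0545]
tcp_rot: [0.607, 0.795, -0.002, -0.001]
force: [0.6, -0.5, -1.7]
width: 0.0092
0.00969191215491215 [-0.26469068 -0.57697908 -0.80354678] [0.50111457 0.38931674 0.05680632]
```

View pics/s8.png

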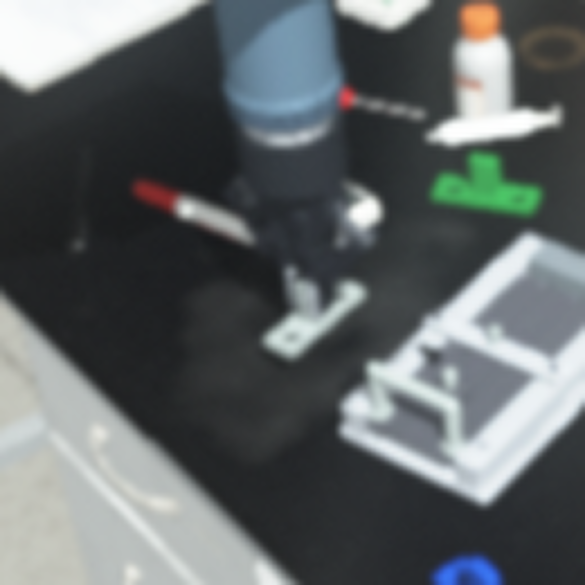

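View pics/t8.png

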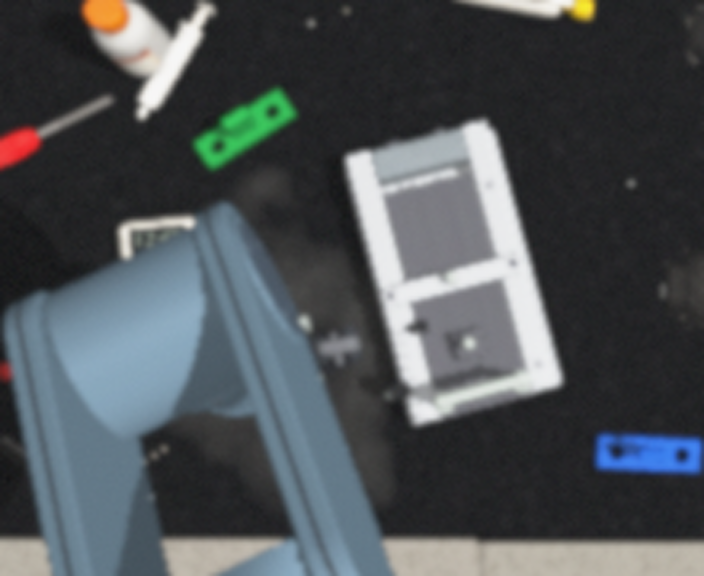

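```bash
python3 -m inch '[[[0,0,0.05,0,0,0,0],[0,0,0.09,0,0,0,0],[0,0,0.12,0,0,0,0],[0,0,0.14,0,0,0,0],[0,0,0.15,0,0,0,0],[0,0,0.155,0,0,0,0],[0,0,0.155,0,0,0,0]]]'
```

```text
time_s: 6.5
position: [0.5004, 0.3899, 0.0253]
tcp_rot: [0.606, 0.795, 0.0, 0.0]
force: [-0.2, -0.5, -0.7]
width: 0.009
```

```bash
python3 -m inch '[[[0,0,0.005,0,0,0,0],[0,0,0.01,0,0,0,0],[0,0,0.013,0,0,0,0],[0,0,0.013,0,0,0,0]]]'
```

```text
time_s: 6.9
position: [0.5006, 0.3899, 0.0235]
tcp_rot: [0.606, 0.795, 0.0, 0.0]
force: [-1.6, -0.9, 5.2]
width: 0.009
```

```bash
python3 -m inch '[[[0,0,0,0,0,0,0.15],[0,0,0,0,0,0,0.3],[0,0,0,0,0,0,0.4],[0,0,0,0,0,0,0.4],[0,0,-0.2,0,0,0,0.4],[0,0,-0.4,0,0,0,0.4],[0,0,-0.6,0,0,0,0.4],[0,0,-0.6,0,0,0,0.4]]]'
python3 - <<'E'
from h import *
S=bot.snapshot("side");T=bot.snapshot("top")
p=np.load("p.npy")
print(bot.state()["joints"])
h=c2w(p,[(-105,0,66)])[0]
goto([h[0],h[1],.16],p[2])
crop(S,130,260,110,240,4.5,"s9.png")
crop(T,175,270,130,240,5.4,"t9.png")
E
```

```text
time_s: 7.7
position: [0.5038, 0.3917, 0.1495]
tcp_rot: [0.606, 0.795, 0.006, 0.003]
force: [0.6, -0.0, 0.1]
width: 0.0343
[ 4.86244250e-01  4.82061793e-01  1.45311626e+00  2.20209355e-05
  1.20366548e+00 -1.35329654e+00]
pos [0.5009 0.3901 0.144 ] F [-0.4 -0.2 -0.1] w 0.0343 t 7.8
shift [-0.6991 -0.2789 -0.0813] turn [ 0.0005 -0.0008  0.4996]
```

View pics/s9.png

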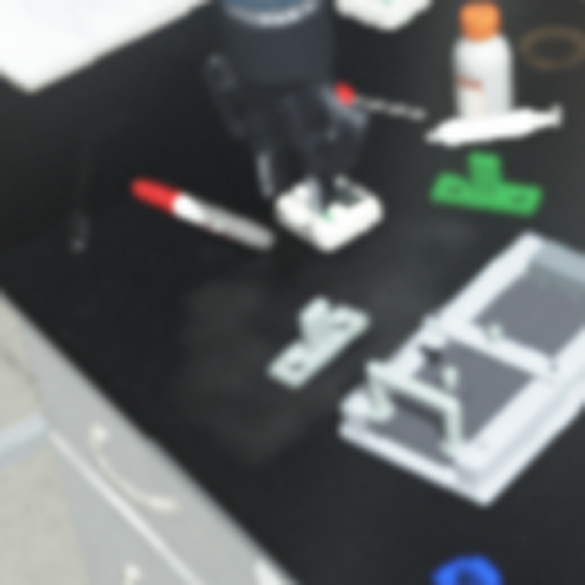

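View pics/t9.png

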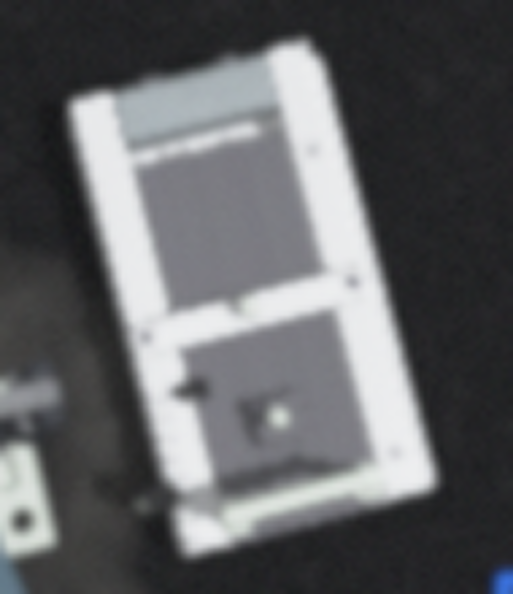

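```bash
cat > rect.py <<'E'
from h import *
import sys
def rect(s,p,z,x0=-125,x1=-20,y0=30,y1=90,k=6):
    c=[(x1,y1,z),(x1,y0,z),(x0,y0,z),(x0,y1,z)]  # up=+x, left=+y
    W=(y1-y0)*k;H=(x1-x0)*k
    M=cv2.getPerspectiveTransform(proj(s,c2w(p,c)).astype(np.float32),np.float32([(0,0),(W,0),(W,H),(0,H)]))
    return cv2.warpPerspective(s["color"],M,(W,H),flags=cv2.INTER_CUBIC)
if __name__=="__main__":
    p=np.load("p.npy");T=bot.snapshot("top")
    a=rect(T,p,39)
    a=(255*(a/255.)**.6).astype(np.uint8)
    for x in range(-120,-20,10):
        cv2.line(a,(0,(-20-x)*6),(8,(-20-x)*6),(255,0,0),1); cv2.putText(a,str(x),(10,(-20-x)*6+4),0,.4,(255,0,0))
    for y in range(40,90,10): cv2.line(a,((90-y)*6,0),((90-y)*6,8),(255,0,0),1)
    cv2.imwrite("pics/"+sys.argv[1],a[:,:,::-1])
E
python3 rect.py r1.png
```

```text
(no output)
```

View pics/r1.png

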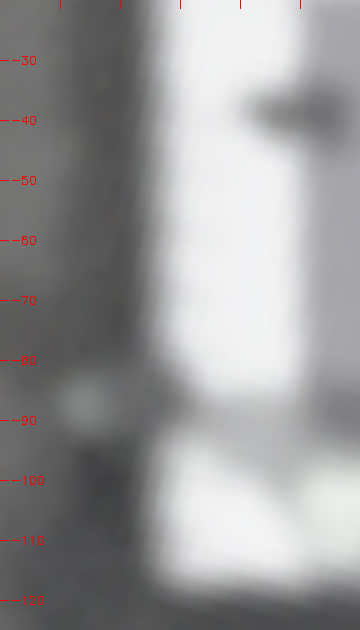

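```bash
python3 -m inch '[[[-0.2,-0.08,-0.1,0,0,0.1,0.4],[-0.7,-0.28,-0.08,0,0,0.5,0.4],[-0.7,-0.28,-0.08,0,0,0.5,0.4],[-0.7,-0.28,-0.08,0,0,0.5,0.4],[-0.7,-0.28,-0.08,0,0,0.5,0.4],[-0.7,-0.28,-0.08,0,0,0.5,0.4],[-0.7,-0.28,-0.08,0,0,0.5,0.4],[-0.7,-0.28,-0.08,0,0,0.5,0.4],[-0.7,-0.28,-0.08,0,0,0.5,0.4],[-0.7,-0.28,-0.08,0,0,0.5,0.4]]]'
python3 - <<'E'
from h import *
p=np.load("p.npy")
h=c2w(p,[(-105,0,66)])[0]
goto([h[0],h[1],.12],p[2])
E
```

```text
time_s: 8.85
position: [0.4823, 0.2396, 0.1565]
tcp_rot: [0.986, 0.166, -0.002, 0.0]
force: [-0.1, -0.1, 0.1]
width: 0.034
pos [0.4823 0.2396 0.1565] F [-0.1 -0.1  0.1] w 0.034 t 8.85
shift [ 0.0115 -0.0011  0.1827] turn [-0.0001  0.0014  0.0201]
```

```bash
python3 -m inch '[[[0.005,0,0.18,0,0,0.02,0.4],[0.005,0,0.18,0,0,0.02,0.4],[0.005,0,0.18,0,0,0.02,0.4],[0.005,0,0.18,0,0,0.02,0.4],[0.005,0,0.18,0,0,0.02,0.4]]]'
python3 - <<'E'
from h import *
p=np.load("p.npy")
h=c2w(p,[(-105,0,66)])[0]
S=bot.snapshot("side");T=bot.snapshot("top")
goto(h,p[2])
crop(S,180,270,120,230,5.4,"s10.png")
crop(T,175,270,130,240,5.4,"t10.png")
E
```

```text
time_s: 9.35
position: [0.4851, 0.2404, 0.1237]
tcp_rot: [0.99, 0.138, 0.001, -0.0]
force: [-0.3, -0.5, -0.7]
width: 0.0339
pos [0.485  0.2404 0.1237] F [-0.2  0.1 -0.2] w 0.0343 t 9.45
shift [-0.0043 -0.0013  0.2883] turn [ 0.     -0.0005  0.0022]
```

View pics/s10.png

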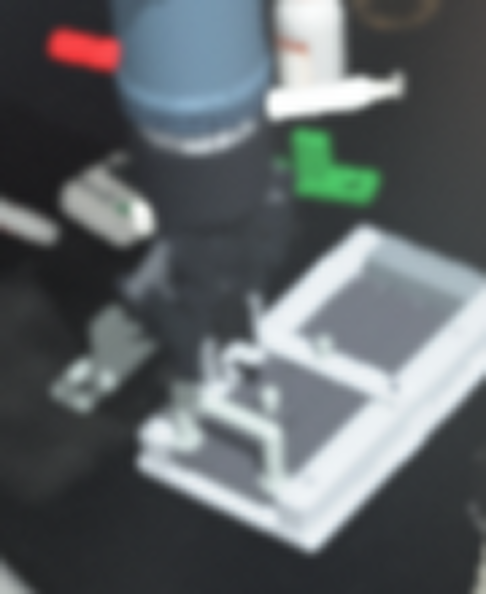

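View pics/t10.png

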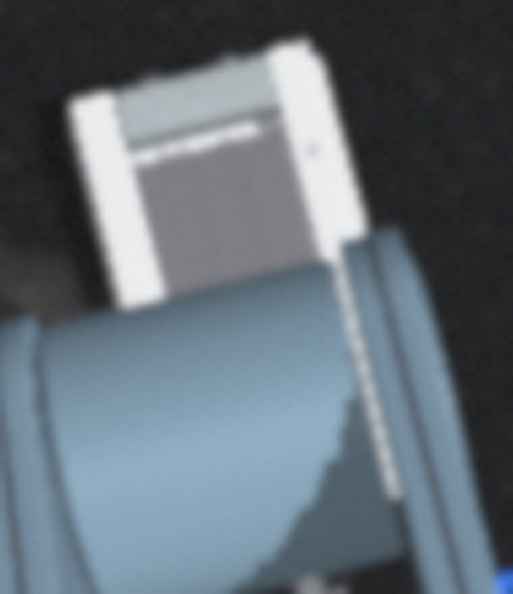

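```bash
python3 -m inch '[[[-0.004,0,0.1,0,0,0,0.4],[-0.004,0,0.2,0,0,0,0.4],[-0.004,0,0.285,0,0,0,0.4],[-0.004,0,0.285,0,0,0,0.4],[-0.004,0,0.285,0,0,0,0.4]]]'
python3 - <<'E'
from h import *
p=np.load("p.npy")
h=c2w(p,[(-105,0,66)])[0]
S=bot.snapshot("side")
goto(h,p[2])
crop(S,180,270,120,230,5.4,"s11.png")
E
```

```text
time_s: 9.95
position: [0.484, 0.2402, 0.0662]
tcp_rot: [0.99, 0.138, 0.0, -0.0]
force: [-0.3, -0.2, 0.4]
width: 0.034
pos [0.4845 0.2403 0.0668] F [0.  0.  0.3] w 0.0339 t 10.0
shift [-0.0008 -0.0014  0.0038] turn [ 0.     -0.0005  0.0022]
```

View pics/s11.png

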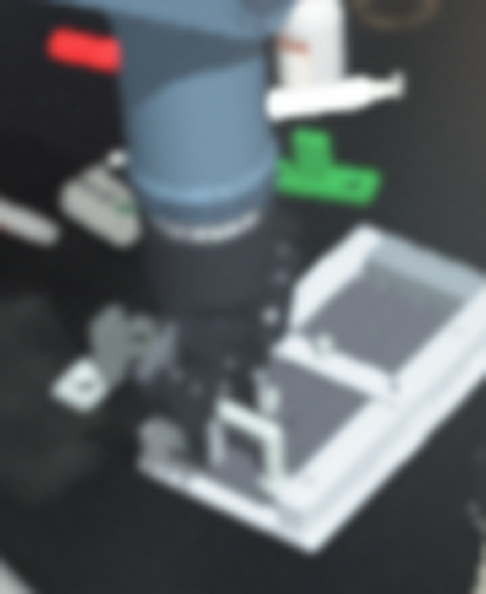

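```bash
python3 -m inch '[[[0,0,0,0,0,0,0],[0,0,0,0,0,0,0],[0,0,0,0,0,0,0],[0,0,0,0,0,0,0],[0,0,0,0,0,0,0],[0,0,0,0,0,0,0]]]' 60
python3 - <<'E'
from h import *
p=np.load("p.npy")
h=c2w(p,[(-105,0,66)])[0]
for i in range(4): bot.snapshot("side")
goto(h,p[2]);s=bot.state();print(s["wrist_torque"],s["position"])
E
```

```text
time_s: 10.6
position: [0.4854, 0.2406, 0.0669]
tcp_rot: [0.99, 0.138, 0.002, -0.0]
force: [3.0, 1.4, 6.2]
width: 0.0078
pos [0.4854 0.2406 0.0669] F [4.2 1.8 5.6] w 0.0077 t 10.8
shift [-0.0059 -0.0012  0.0046] turn [-0.     -0.0013  0.0021]
[ 0.22530181 -0.62545864 -0.0459885 ] [0.48543531 0.24056598 0.06691825]
```

```bash
python3 -m inch '[[[-0.03,0,0,0,0,0,0],[-0.07,0,0,0,0,0,0],[-0.11,0,0,0,0,0,0],[-0.15,0,0,0,0,0,0],[-0.19,0,0,0,0,0,0],[-0.21,0,0,0,0,0,0],[-0.21,0,0,0,0,0,0],[-0.21,0,0,0,0,0,0]]]' 80
python3 - <<'E'
from h import *
p=np.load("p.npy")
S=bot.snapshot("side");T=bot.snapshot("top")
s=bot.state();d=s["position"]-[.4854,.2406,.0669];print(d,d[:2]@[np.cos(p[2]),np.sin(p[2])],s["force"],s["width"])
crop(S,180,270,120,230,5.4,"s12.png")
crop(T,175,270,130,240,5.4,"t12.png")
E
```

```text
time_s: 11.6
position: [0.4459, 0.2294, 0.067]
tcp_rot: [0.99, 0.138, 0.003, -0.001]
force: [6.3, 3.1, 4.0]
width: 0.0074
[-3.93780144e-02 -1.11587654e-02  9.65860458e-05] -0.0409278045712731 [6.14613004 3.29197419 3.76085853] 0.007222629680191443
```

View pics/s12.png

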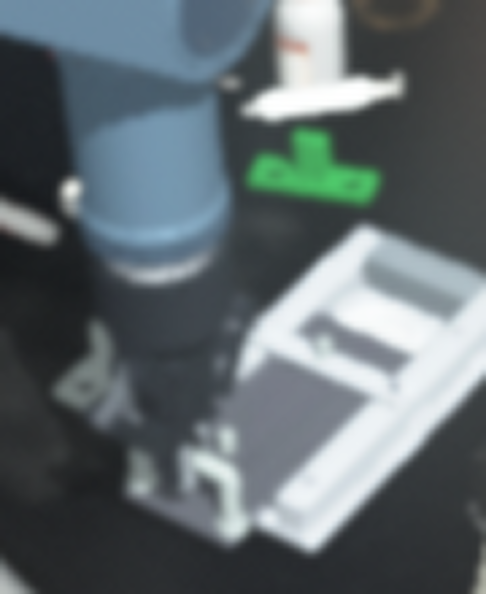

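View pics/t12.png

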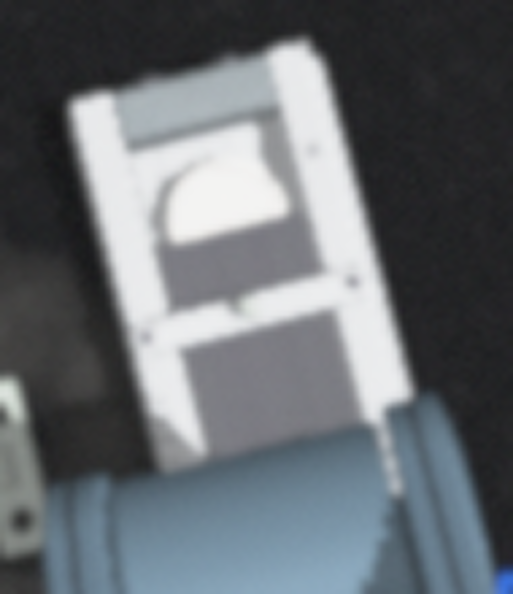

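```bash
python3 -m inch '[[[-0.01,0,0,0,0.007,0,0],[-0.015,0,0,0,0.014,0,0],[-0.02,0,0,0,0.021,0,0],[-0.023,0,0,0,0.028,0,0],[-0.023,0,0,0,0.028,0,0],[-0.023,0,0,0,0.028,0,0]]]' 80
cat > look.py <<'E'
from h import *
from rect import rect
import sys
p=np.load("p.npy");n=sys.argv[1]
S=bot.snapshot("side");T=bot.snapshot("top")
s=bot.state();tz=Ro.from_quat(s["tcp_rot"]).apply([0,0,1]);g=s["position"]-.008*tz
g0=np.array([.4854,.2406,.0669+.008])
d=g-g0;e=np.array([np.cos(p[2]),np.sin(p[2])]);print("travel",d[:2]@e,"lat",d[1]*e[0]-d[0]*e[1],"dz",d[2],"tilt",np.degrees(np.arcsin(tz[:2]@e)),s["force"],s["wrist_torque"],s["width"],s["time_s"])
crop(S,180,270,120,230,5.4,"s%s.png"%n)
crop(T,180,250,170,240,8,"t%s.png"%n)
E
python3 look.py 13
```

```text
time_s: 12.3
position: [0.4414, 0.2281, 0.067]
tcp_rot: [0.989, 0.138, 0.046, -0.007]
force: [6.9, 2.9, 3.1]
width: 0.0072
travel -0.04637999774774255 lat -0.00030220671024685543 dz 6.592455259435415e-05 tilt 5.369627389254262 [7.02220759 3.59266861 2.7121067 ] [ 0.48674817 -0.74409888 -0.04365528] 0.007413381365114043 12.4
```

View pics/t13.png

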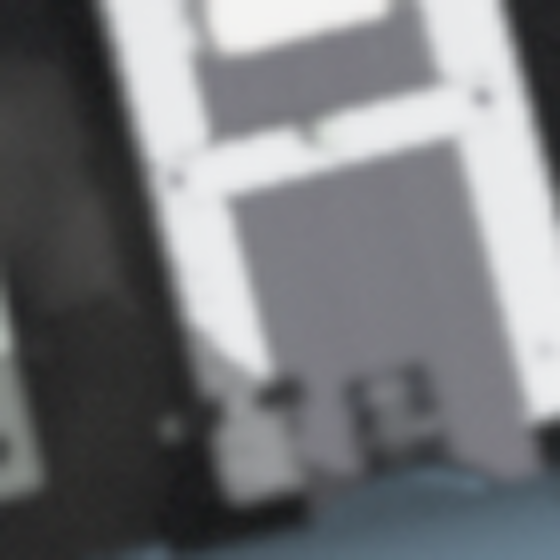

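View pics/s13.png

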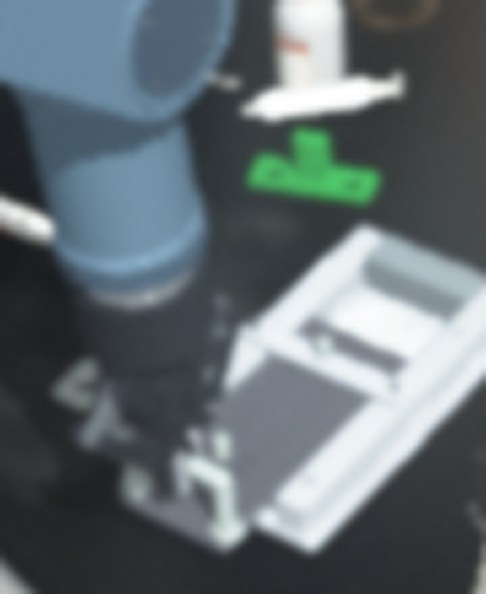

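```bash
cat >> look.py <<'E'
a=np.mean([rect(T,p,39,-125,-55,35,85,10).astype(float)]+[rect(bot.snapshot("top"),p,39,-125,-55,35,85,10) for _ in range(3)],0)
a=(255*(a/255)**.6).astype(np.uint8)
for x in range(-120,-55,5): cv2.line(a,(0,(-55-x)*10),(a.shape[1],(-55-x)*10),(255,0,0),1) if x%10==0 else None
cv2.imwrite("pics/r%s.png"%n,a[:600,:,::-1])
E
python3 look.py 14
```

```text
travel -0.04630865797794144 lat -0.00027791190275132556 dz 7.191334825613904e-05 tilt 5.37478570094446 [6.79472213 2.72948901 2.40680833] [ 0.42405577 -0.7599404   0.03386841] 0.007192195627451024 12.5
```

View pics/r14.png

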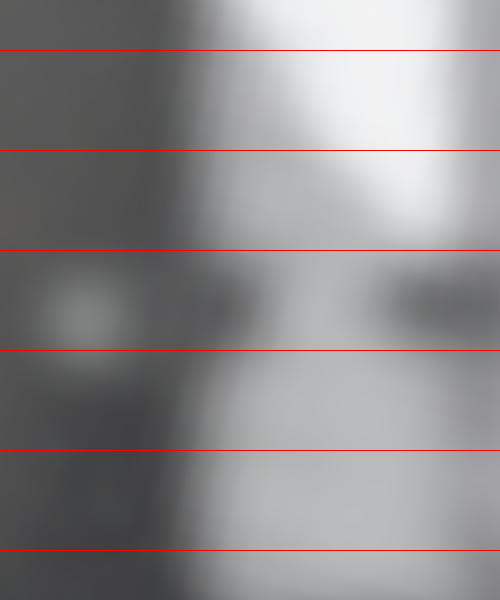

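```bash
cat > prof.py <<'E'
from h import *
from rect import rect
p=np.load("p.npy")
A=np.mean([rect(bot.snapshot("top"),p,39,-125,-55,35,85,10).astype(float).mean(2) for _ in range(4)],0)
s=A[200:400]
x=-55-(np.arange(200,400)+.5)/10
for c in (225,235,245,255,265,275,285,385,395,405,415,425,435):
    v=s[:,c-4:c+5].mean(1)
    b=np.interp(np.arange(200),[15,185],[v[5:25].mean(),v[175:195].mean()])
    w=np.clip(b-v,0,None)
    w[w<.25*w.max()]=0; i=w.argmax()
    lo=i
    while lo>0 and w[lo-1]>0: lo-=1
    hi=i
    while hi<199 and w[hi+1]>0: hi+=1
    print("y=%.1f"%(85-c/10),"peak",x[i].round(1),"centroid",(x[lo:hi+1]@w[lo:hi+1]/w[lo:hi+1].sum()).round(2),"depth",w.max().round(0),"width",(hi-lo)/10)
E
python3 prof.py
```

```text
y=62.5 peak -85.8 centroid -85.58 depth 50.0 width 12.1
y=61.5 peak -85.6 centroid -85.5 depth 54.0 width 12.7
y=60.5 peak -86.0 centroid -85.48 depth 56.0 width 12.5
y=59.5 peak -84.6 centroid -85.28 depth 52.0 width 12.6
y=58.5 peak -84.6 centroid -85.27 depth 42.0 width 13.3
y=57.5 peak -84.8 centroid -85.22 depth 32.0 width 13.0
y=56.5 peak -84.4 centroid -85.0 depth 21.0 width 13.6
y=46.5 peak -85.2 centroid -84.71 depth 65.0 width 12.6
y=45.5 peak -85.2 centroid -84.77 depth 81.0 width 12.3
y=44.5 peak -85.0 centroid -84.81 depth 92.0 width 12.4
y=43.5 peak -85.2 centroid -84.93 depth 97.0 width 12.4
y=42.5 peak -85.0 centroid -84.99 depth 98.0 width 12.1
y=41.5 peak -85.0 centroid -84.97 depth 93.0 width 12.4
```

```bash
python3 - <<'E'
from h import *
from rect import rect
p=np.load("p.npy")
A=np.mean([rect(bot.snapshot("top"),p,36,-70,110,-75,75,5).astype(float).mean(2) for _ in range(2)],0)
# outer right rail edge y~-60, outer left y~60, inner edges
for nm,lo,hi in(("outR",-70,-52),("outL",52,70)):
    X=[];Y=[]
    for x in list(range(-55,-18,3))+list(range(5,100,3)):
        r=int((110-x)*5); c0=int((75-hi)*5);c1=int((75-lo)*5)
        g=np.abs(np.gradient(A[r-3:r+4,c0:c1].mean(0))); g[g<.3*g.max()]=0
        X.append(x);Y.append(75-(c0+.5+np.arange(len(g))@g/g.sum())/5)
    k,b=np.polyfit(X,Y,1);print(nm,"slope deg",np.degrees(k).round(2),"y0",b.round(2),np.std(np.polyval([k,b],X)-Y).round(2))
# far edge of cradle and bridge edges
B=A
for nm,lo,hi in(("bridge near",-22,-12),("bridge far",-6,5)):
    X=[];Y=[]
    for y in list(range(-35,-14,2))+list(range(16,32,2)):
        c=int((75-y)*5);r0=int((110-hi)*5);r1=int((110-lo)*5)
        g=np.abs(np.gradient(A[r0:r1,c-3:c+4].mean(1)));g[g<.3*g.max()]=0
        X.append(y);Y.append(110-(r0+.5+np.arange(len(g))@g/g.sum())/5)
    k,b=np.polyfit(X,Y,1);print(nm,"slope deg",np.degrees(k).round(2),b.round(2),np.std(np.polyval([k,b],X)-Y).round(2))
E
```

```text
outR slope deg 0.13 y0 -64.23 0.19
outL slope deg 0.36 y0 63.5 0.15
bridge near slope deg -0.13 -17.66 0.25
bridge far slope deg -0.35 -0.3 0.3
```

```bash
python3 -m inch '[[[-0.0015,0,0,0,0,0,0],[-0.0015,0,0,0,0,0,0],[-0.0015,0,0,0,0,0,0],[-0.0015,0,0,0,0,0,0]]]' 80; python3 prof.py; python3 look.py 15
```

```text
time_s: 13.35
position: [0.4414, 0.2281, 0.067]
tcp_rot: [0.989, 0.138, 0.047, -0.007]
force: [7.5, 3.9, 2.4]
width: 0.0075
y=62.5 peak -85.8 centroid -85.63 depth 51.0 width 12.0
y=61.5 peak -86.0 centroid -85.52 depth 54.0 width 12.5
y=60.5 peak -86.0 centroid -85.49 depth 56.0 width 12.3
y=59.5 peak -84.6 centroid -85.28 depth 51.0 width 12.6
y=58.5 peak -84.6 centroid -85.26 depth 42.0 width 13.3
y=57.5 peak -84.8 centroid -85.17 depth 32.0 width 13.2
y=56.5 peak -82.8 centroid -84.88 depth 21.0 width 13.7
y=46.5 peak -85.2 centroid -84.9 depth 64.0 width 12.9
y=45.5 peak -85.2 centroid -84.93 depth 80.0 width 12.6
y=44.5 peak -85.2 centroid -84.95 depth 91.0 width 12.5
y=43.5 peak -85.2 centroid -85.03 depth 96.0 width 12.4
y=42.5 peak -85.2 centroid -85.05 depth 97.0 width 12.2
y=41.5 peak -85.0 centroid -85.03 depth 91.0 width 12.4
travel -0.046387414957527955 lat -0.0002903080127061343 dz 9.622445686123526e-05 tilt 5.395764254778622 [6.88706818 3.29141426 1.78844318] [ 0.46021456 -0.77558656  0.0224355 ] 0.007540089614372962 13.65
```

View pics/r15.png

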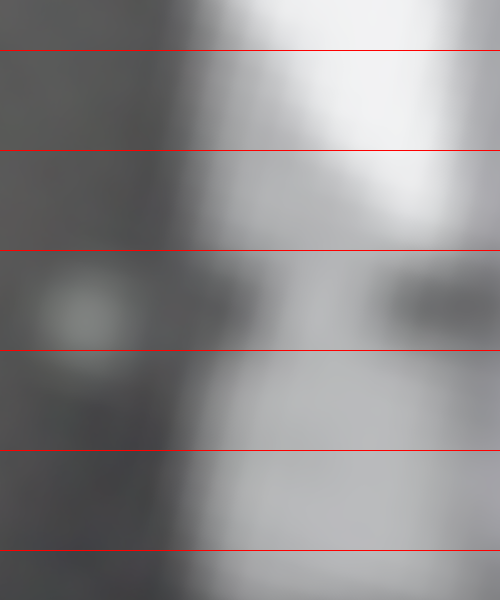

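```bash
python3 - <<'E'
from h import *
from rect import rect
p=np.load("p.npy"); p[2]+=np.radians(.25)
T=bot.snapshot("top");R=np.array(T["R"]);C=-R.T@np.array(T["t"]);print("cam",C, "pt",c2w(p,[(-87,55,39)]))
A=np.mean([rect(bot.snapshot("top"),p,39,-125,-55,35,85,10).astype(float).mean(2) for _ in range(6)],0)
for c in (255,265,275,285,295,365,375,385,395,405,415):
    v=A[200:400,c-4:c+5].mean(1); x=-55-(np.arange(200,400)+.5)/10
    print(85-c/10, v[40:170:8].round(0).astype(int), end=" ")
    i=v[60:140].argmin()+60; L=v[40:60].max();H=v[145:165].max()
    out=[]
    for f in(.3,.5,.7):
        a=i
        while v[a]<v[i]+f*(min(L,H)-v[i]): a-=1
        b=i
        while v[b]<v[i]+f*(min(L,H)-v[i]): b+=1
        out.append(round((x[a]+x[b])/2,2))
    print(out)
E
```

```text
cam [0.44699343 0.18999444 1.02984725] pt [[0.48678057 0.29786421 0.039     ]]
59.5 [121 115 106  99  94  90  86  86  88  89  91  94  99 104 110 116 122] [np.float64(-85.1), np.float64(-85.1), np.float64(-85.3)]
58.5 [125 120 115 110 107 104 102 101 101 102 104 106 109 114 119 125 131] [np.float64(-85.1), np.float64(-85.1), np.float64(-85.15)]
57.5 [130 127 123 119 117 116 114 114 115 117 118 120 122 125 129 133 136] [np.float64(-84.45), np.float64(-84.7), np.float64(-84.85)]
56.5 [133 131 129 127 127 127 128 129 130 131 132 132 132 133 134 137 140] [np.float64(-82.75), np.float64(-82.85), np.float64(-83.0)]
55.5 [137 136 136 135 136 137 138 139 140 140 140 140 139 139 140 142 144] [np.float64(-81.05), np.float64(-81.0), np.float64(-81.05)]
48.5 [149 145 141 136 131 128 124 121 119 120 122 125 129 135 139 142 146] [np.float64(-85.7), np.float64(-85.55), np.float64(-85.5)]
47.5 [150 144 137 129 122 118 113 110 108 110 113 116 121 128 134 138 142] [np.float64(-85.55), np.float64(-85.5), np.float64(-85.5)]
46.5 [153 143 135 125 115 109 103  98  96  97 101 106 112 120 128 134 139] [np.float64(-85.7), np.float64(-85.65), np.float64(-85.65)]
45.5 [156 143 133 121 107  98  91  85  83  85  90  97 104 113 122 129 134] [np.float64(-85.55), np.float64(-85.65), np.float64(-85.75)]
44.5 [158 142 129 116 102  90  83  78  75  76  81  89  96 104 115 123 129] [np.float64(-85.5), np.float64(-85.7), np.float64(-85.85)]
43.5 [159 141 127 114  99  86  77  71  68  68  73  82  90  98 109 118 124] [np.float64(-85.6), np.float64(-85.8), np.float64(-85.95)]
```

```bash
python3 - <<'E'
from h import *
S=bot.snapshot("side");crop(S,100,330,90,290,3,"s20.png")
E
```

```text
(no output)
```

View pics/s20.png

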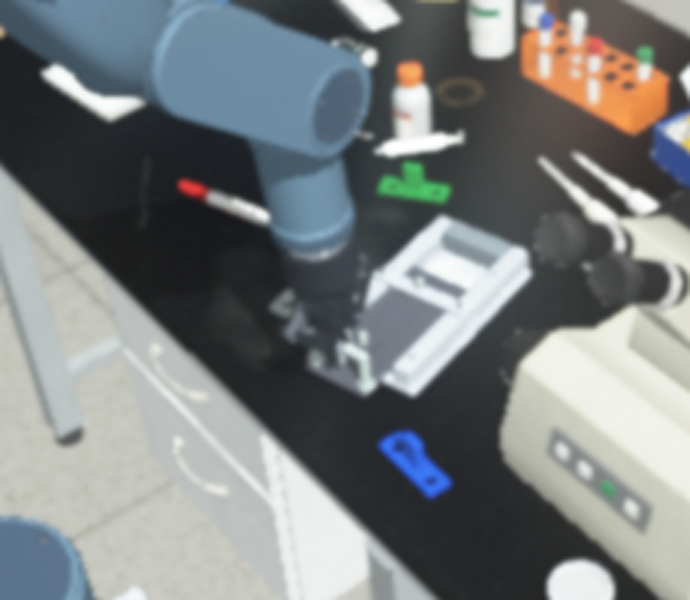

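The picture shows the handle held at (345,360), with the shutter pulled out. The link lies on the bench behind the gripper at (285,305), and the things around it are in place.

```bash
python3 -c "
from plant import bot
print(bot.close_job())"
```

```text
the job is handed in; nothing more can be done
None
```

The job is handed in with the shutter still gripped at the mark, after about 14 s of robot time.

- **Link:** I lifted the steel lock link straight up off both posts. It went down upright on the bench, left of the cradle and clear of it. I released it only once it pressed on the bench with about 5 N.
- **Shutter:** I gripped the handle and pulled the shutter out about 46.4 mm, tilting the tool 5° so that the top camera could see both pointers. The grip is set to 80 N, and the spring pull measured about 7.5 N.
- **Alignment:** My two measurements disagreed slightly. One put the shutter pointer about 0.2 mm short of the mark, the other about 0.4 mm past it. The images are blurred and partly in shadow, so I take it as aligned to within about half a millimetre and left it there.
- **Side view:** The gripper hid the pointers from the side camera, so the alignment rests on the top view and the measured travel.
- **Surroundings:** In the last pictures, neither the mark rider nor anything else in view appeared to have moved. The timer was hidden behind the arm in the last view, so I could not recheck it there.

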